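# Set the dough sheeter's thickness knob and lock it

## Task

Set the dough sheeter's thickness: turn the black knob on top until its yellow pointer stands at the red marker clip on the white dial. Then turn the dark lock ring under it clockwise by its brass lugs until you feel it come up firmly tight, without forcing it past that, and let go with the pointer still at the marker. Leave the bowl, the loaf on its tray and the green cup where they are.

Things in the scene. Friction and masses are not known exactly. Their poses are not given: they have to be found in the camera images.
- sheeter: Fixed steel dough sheeter bolted to the table, 180 x 230 mm housing with a flat deck 90 mm above the table, rollers and a low feed tray on its +x side (75 mm beyond the housing, lower than the deck). Origin: on the table under the adjuster's upright axis, which is the centre of the deck. x to the rollers, z up.
- column: Fixed column of the adjuster with a white dial disc, 80 mm across, its top 32 mm above the deck (122 mm above the table). It carries the springy clamp washer (unseen) that the ring bears on when tight, 35 mm off the axis; the angle where this happens differs each time and its pose does not tell it. Origin: on the axis at deck height.
- ring: Dark lock ring, 88 mm across, 10 to 22 mm above the deck under the dial, with two opposite arms, each carrying an upright round brass lug. Origin on the axis at deck height; lugs along its +y and -y; z up. Clockwise seen from above tightens. It turns stiffly at all times (0.45 N m) and stays where left; loose for 0.4 to 1.35 rad from the start, then it meets the washer at an unknown angle.
- lug_a (a point): Centre of the brass lug at the ring's +y, 40 mm above the deck. Lug: 14 mm diameter, centred 62 mm from the axis, 10 to 52 mm above the deck (top 142 mm above the table), free on both sides. Turning the loose ring takes 5.5 to 7.5 N sideways here; once on the washer the force climbs 0.8 N per mm (3 N m per rad).
- lug_b (a point): Centre of the opposite, equal lug, at the ring's -y, 40 mm above the deck. Sideways force at one lug: tight from 11 N (0.68 N m), best stop at 13 to 15 N (0.8 to 0.93 N m); over 17.5 N (1.1 N m) is forced and fails. This holds for a side push with shut fingers; a grip that pinches the lug and turns with it adds twist that counts too. Let go, it stays tight.
- knob_grip (a point): Black knob: a grip bar 44 mm long (its x axis, along the pointer), 14 mm wide (y), 42 to 90 mm above the deck, standing over a disc 40 mm across. This point is on the axis, 75 mm above the deck (165 mm above the table), 15 mm below the bar's top. Turns about the upright axis, against about 0.08 N m, and stays where left; from the start it has to go 0.5 to 1.45 rad clockwise seen from above.
- pointer (a point): Tip of the knob's yellow pointer, 28 mm from the axis, 36 mm above the deck.
- marker (a point): The point on the dial where the pointer tip must stand: 28 mm from the axis, 36 mm above the deck, just inside the red marker clip (10 x 6 mm, 7 mm high, on the dial's rim). The clip is stiff and stays where it is.
- bowl: Steel bowl, 220 mm across, 90 mm high; origin under its centre. Bystander.
- tray: Steel tray 320 x 190 x 8 mm; origin under its centre. Bystander.
- loaf: Braided loaf 220 x 85 mm, 55 mm high, on the tray; origin under its centre. Bystander.
- cup: Green cup 72 mm across, 70 mm high; origin under its centre. Bystander.

How it is judged (in metres and radians):
On the way, in this order (a step that is already met when the one before it is completed fails the run):
1. the knob's pointer stands at the red marker (within 4 mm) (distance between pointer and marker below 0.004 m), for 0.3 s.
2. then the lock ring is turned tight onto its washer (over 6 N between them) with the pointer at the marker (contact force between ring and column above 6 N and distance between pointer and marker below 0.004 m), for 0.3 s.
At the end, for the whole second after the job is handed in: The pointer tip stands within 4 mm of the marker point and the lock ring, let go, still bears on its washer with over 5 N (distance between pointer and marker below 0.004 m and contact force between ring and column above 5 N); the robot touches nothing.
It fails at once if the lock ring is forced (over 20 N against its washer, about 18 N at a lug) (contact force between ring and column above 20 N).
It fails at once if the bowl is disturbed (moved over 30 mm) (distance of bowl from where it was at the start of the episode above 0.03 m).
It fails at once if the tray or the loaf is disturbed (moved over 30 mm) (distance of any of tray, loaf from where it was at the start of the episode above 0.03 m).
It fails at once if the cup is disturbed (moved over 30 mm) (distance of cup from where it was at the start of the episode above 0.03 m).
It also fails if it takes over 69 s, if anything falls off the work surface, if the arm or the gripper's body presses on something with over 40 N, if the wrist force passes 120 N, or if a joint passes its speed limit or range.

## Robot

A 6-joint arm with a two-finger parallel gripper is mounted at the origin on the work surface. World frame = base frame: x ahead of the robot, y to its left, z up, the work surface at z = 0. Lengths are in m, angles in degrees, forces in N, time in s.
With the tool pointing down it reaches from about 0.35 to 0.875 m from the base axis. Payload 4.2 kg.
Tool frame: the origin (TCP) lies at the very end of the fingers, on their centre line; the grasp point (between the pads) lies behind it (r.grip_point_offset is the z of the grasp point in the tool frame, in m); z points along the fingers, y is the direction in which the jaws open and shut (so a half turn about z gives the same grasp; the last joint's range is limited). The gripper opens to 87 mm and grips with 3 to 60 N. Pads are 19 mm wide; open, the fingers measure 117 mm over their backs; the gripper's body (75 mm by 190 mm) begins 51 mm behind the grasp point.
Start: joints at [-48.323, 22.042, 0.453, 0, -68.411, -14.817], TCP at [0.282, -0.558, 0.223] pointing down, gripper open.
Joint ranges: [-179.83, 179.83], [-69.29, 118.12], [-61.27, 80.66], [-181.25, 117.63], [-171.15, -9.14], [-177.46, 177.46]. Speed limits (degrees/s): [159.86, 159.86, 180, 180, 180, 180].

## Interface

Orientations are given as a 3x3 rotation matrix whose columns are the frame's x, y, z axes.
In Python, from station import r, capture, workorder gives the robot as it stands. The module is installed in compiled form; this text tells all that it offers.
- The arm moves only by the shell command python3 -m crank 'ROWS'. ROWS is JSON, a list of rows, each an object with "delta_rot": the turn, a rotation vector about the tool's x, y, z in rad, a list of three; "linear": the shift along the tool's x, y, z in m, a list of three; "gripper": the opening in per cent of the stroke, from 0 (shut) to 100 (fully open). A call has 1 to 10 rows; each row shifts and turns the commanded pose from where the row before left it, along the tool's axes as they then stand; what a row does not reach is not made up. A row lasts 1/8 s, in which the tool goes at most 62.5 mm and 10.7 degrees, less where a joint would pass 70% of its speed; a pose out of reach is approached as far as the arm can. A call is refused whole if a number of a shift passes 0.0625 or a number of a turn 0.188, either way. A call with a gripper value outside its range is refused whole. The fingers move at their own pace and stop on an object; the grip force is fixed at half the most. Time passes only in rows, so rows that do not move let the fingers close. It gives the time, the measured TCP pose, the force and the opening at its end, in the units of the state.
- r.sense(): the state, without advancing time (a new reading comes with each control period).
- capture(name): name is "scene" or "top" or "wrist"; returns a dict with "img" (420x560x3 uint8, blue, green, red), "fx", "fy", "cx", "cy" (pixels), "dist_coeffs" ([k1, k2, p1, p2, k3] as OpenCV has them; the pictures are not rectified), "world_from_camera" (4x4, takes a point from camera to world coordinates). Camera axes: x right, y down, z forward; pixel columns grow to the right and rows downward; lengths in m; the calibration is good to about 2 mm. A picture is of the moment at which its call begins. There is no depth.
- workorder.finish_job(): hands the job in, once; it reports no verdict.
The state is a dict: "time_s": time; "joints": joint angles; "joint_velocities": joint speeds; "effort": joint torques, N m; "tcp_pos": TCP position; "ee_rot": TCP orientation; "wrist_force": force on the tool from outside, world axes, zero at the start; "moment": the same for the moment, N m; "gripper_width": opening from 0.0 (shut) to 1.0 (fully open).
Only numpy, scipy, OpenCV 4.12 (cv2) and the standard library are available. Lean on these libraries where they do the work, as an engineer would, in place of code of your own. Each camera call takes 0.05 s, during which the arm holds its last target.

## Working session

There is one attempt and no reset: what is moved stays moved. The work goes in short steps, Python scripts to look and compute and a shell command to move; the robot and the scene stay as the last step left them, time stands still between calls to the robot, and variables do not carry over. Pictures are saved under pics/ and viewed, and the job is handed in when it is done.

```bash
mkdir -p pics; python3 - <<'E'
from station import r,capture
import cv2,numpy as np
s=r.sense();print(s,r.grip_point_offset)
for n in("scene","top","wrist"):
    c=capture(n);cv2.imwrite(f"pics/{n}0.png",c["img"]);print(n,c["fx"],c["fy"],c["cx"],c["cy"],c["dist_coeffs"],np.round(c["world_from_camera"],3).tolist())
E
```

```text
{'time_s': 0.0, 'joints': array([-4.83247303e+01,  2.20907657e+01,  3.80550504e-01, -3.00056076e-02,
       -6.84128929e+01, -1.48172558e+01]), 'joint_velocities': array([ 0.0065283 , -0.05198011,  0.07992112, -0.0361068 ,  0.10040455,
       -0.08871369]), 'effort': array([-1.50278192e-03, -3.90662491e+01,  1.87407357e+01,  4.22010452e+00,
        1.09375341e-02, -1.90873220e-04]), 'tcp_pos': array([ 0.282115  , -0.55702374,  0.22146221]), 'ee_rot': array([[-8.92216058e-01, -4.51607543e-01, -1.06488980e-03],
       [-4.51608791e-01,  8.92213977e-01,  1.92862351e-03],
       [ 7.91286389e-05,  2.20166246e-03, -9.99997573e-01]]), 'wrist_force': array([-0.61937318,  0.31000152,  1.12948463]), 'moment': array([ 0.01484346,  0.00659961, -0.03559481]), 'gripper_width': 1.0008028194806626} -0.0187
scene 385.73388254926783 385.73388254926783 270.93406471164286 211.8046187186781 [-0.10623556  0.          0.          0.          0.        ] [[0.546, 0.569, -0.615, 1.336], [0.838, -0.37, 0.401, -0.526], [0.0, -0.735, -0.679, 1.008], [0.0, 0.0, 0.0, 1.0]]
top 464.5511676688203 464.5511676688203 285.16348272159706 208.7481129991339 [-0.16036833  0.          0.          0.          0.        ] [[-0.016, -0.989, 0.145, 0.276], [-1.0, 0.016, 0.0, 0.012], [-0.003, -0.145, -0.989, 1.617], [0.0, 0.0, 0.0, 1.0]]
wrist 291.3447292632589 291.3447292632589 287.2291733798962 208.47147228306434 [-0.05119651  0.          0.          0.          0.        ] [[-0.451, 0.852, 0.265, 0.209], [0.892, 0.43, 0.136, -0.595], [0.002, 0.298, -0.955, 0.384], [0.0, 0.0, 0.0, 1.0]]
```

View pics/scene0.png

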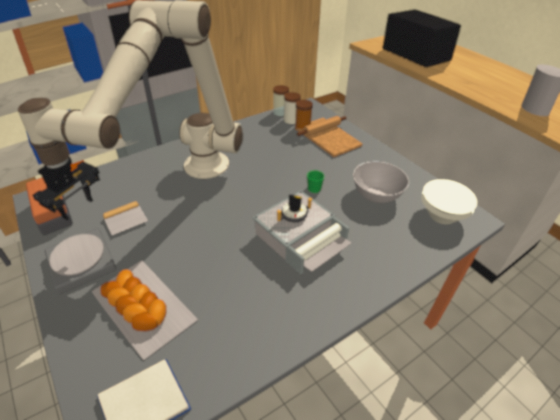

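View pics/top0.png

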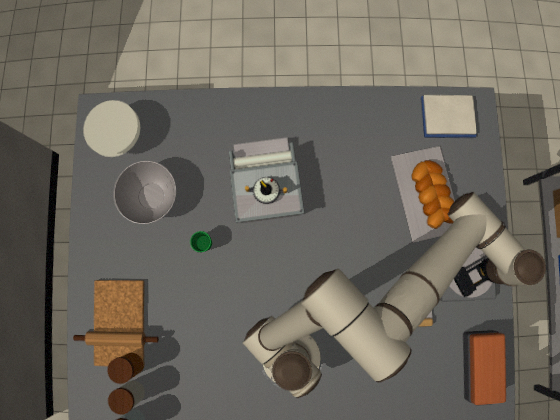

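View pics/wrist0.png

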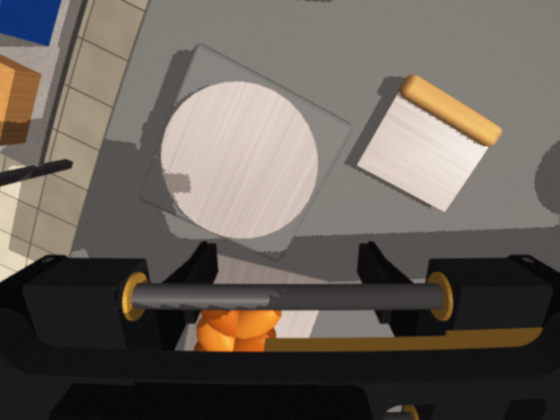

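The top view puts the sheeter's dial near (266,189), with brass lugs near (247,188) and (285,190). Next I'll compute positions.

```bash
cat > h.py <<'E'
from station import r,capture
import cv2,numpy as np
def ray(c,uv):
    K=np.array([[c["fx"],0,c["cx"]],[0,c["fy"],c["cy"]],[0,0,1.]])
    p=cv2.undistortPoints(np.array(uv,float).reshape(-1,1,2),K,np.array(c["dist_coeffs"],float)).reshape(-1,2)
    W=np.array(c["world_from_camera"]);d=np.c_[p,np.ones(len(p))]@W[:3,:3].T
    return W[:3,3],d
def plane(c,uv,z):
    o,d=ray(c,uv);return o+d*((z-o[2])/d[:,2])[:,None]
def proj(c,P):
    W=np.linalg.inv(np.array(c["world_from_camera"]));K=np.array([[c["fx"],0,c["cx"]],[0,c["fy"],c["cy"]],[0,0,1.]])
    P=np.atleast_2d(np.array(P,float))@W[:3,:3].T+W[:3,3]
    return cv2.projectPoints(P,np.zeros(3),np.zeros(3),K,np.array(c["dist_coeffs"],float))[0].reshape(-1,2)
E
python3 - <<'E'
from h import *
c=capture("top")
cv2.imwrite("pics/topz.png",cv2.resize(c["img"][130:230,220:315],None,fx=6,fy=6,interpolation=cv2.INTER_CUBIC))
print(plane(c,[[266,190]],.122),plane(c,[[247,188],[285,190]],.142))
c=capture("scene")
cv2.imwrite("pics/scz.png",cv2.resize(c["img"][180:280,245:355],None,fx=6,fy=6,interpolation=cv2.INTER_CUBIC))
E
```

```text
[[0.55718178 0.0736576  0.122     ]] [[0.56106177 0.13427998 0.142     ]
 [0.55238652 0.01147024 0.142     ]]
```

View pics/topz.png

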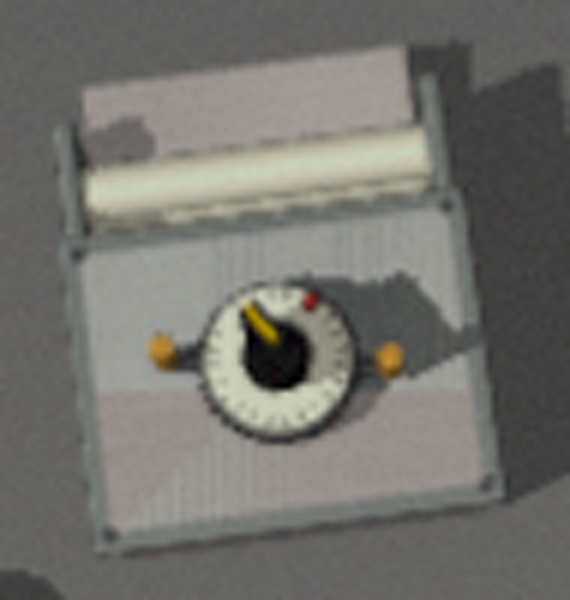

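View pics/scz.png

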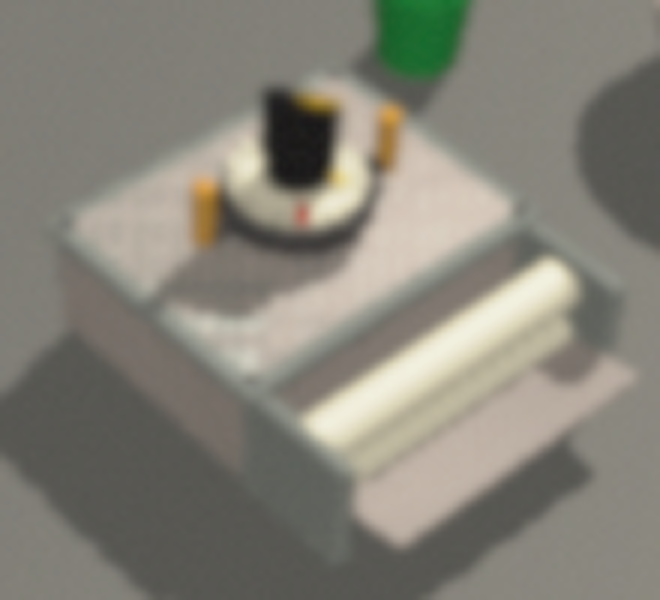

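```bash
python3 -m crank '[{"delta_rot":[0,0,0],"linear":[-0.02,0.015,-0.004],"gripper":100},{"delta_rot":[0,0,0],"linear":[-0.04,0.03,-0.006],"gripper":100},{"delta_rot":[0,0,0],"linear":[-0.04,0.03,-0.006],"gripper":100},{"delta_rot":[0,0,0],"linear":[-0.04,0.03,-0.006],"gripper":100},{"delta_rot":[0,0,0],"linear":[-0.04,0.03,-0.006],"gripper":100},{"delta_rot":[0,0,0],"linear":[-0.04,0.03,-0.006],"gripper":100},{"delta_rot":[0,0,0],"linear":[-0.04,0.03,-0.006],"gripper":100},{"delta_rot":[0,0,0],"linear":[-0.04,0.03,-0.006],"gripper":100},{"delta_rot":[0,0,0],"linear":[-0.04,0.03,-0.006],"gripper":100},{"delta_rot":[0,0,0],"linear":[-0.04,0.03,-0.006],"gripper":100}]'
python3 -m crank '[{"delta_rot":[0,0,0],"linear":[-0.04,0.03,0],"gripper":100},{"delta_rot":[0,0,0],"linear":[-0.04,0.03,0],"gripper":100},{"delta_rot":[0,0,0],"linear":[-0.04,0.03,0],"gripper":100},{"delta_rot":[0,0,0],"linear":[-0.04,0.03,0],"gripper":100},{"delta_rot":[0,0,0],"linear":[-0.04,0.03,0],"gripper":100},{"delta_rot":[0,0,0],"linear":[-0.02,0.01,0],"gripper":100},{"delta_rot":[0,0,0],"linear":[0,0,0],"gripper":100},{"delta_rot":[0,0,0],"linear":[0,0,0],"gripper":100}]'
python3 - <<'E'
from h import *
c=capture("wrist");cv2.imwrite("pics/w1.png",c["img"]);print(r.sense())
E
```

```text
time_s: 1.5
tcp_pos: [0.4931, -0.13, 0.2809]
ee_rot: [[-0.892, -0.452, 0.0], [-0.452, 0.892, 0.0], [-0.0, -0.0, -1.0]]
wrist_force: [0.3, -0.3, 0.1]
gripper_width: 1.003
time_s: 2.5
tcp_pos: [0.6162, 0.1101, 0.2804]
ee_rot: [[-0.892, -0.452, -0.001], [-0.452, 0.892, -0.0], [0.001, 0.0, -1.0]]
wrist_force: [0.6, 0.2, 0.3]
gripper_width: 1.0
{'time_s': 2.55, 'joints': array([ 2.48963535e+01,  2.03254313e+01,  6.16683480e+00, -4.38414527e-04,
       -7.58533855e+01, -8.80741228e+01]), 'joint_velocities': array([-0.39172505, -0.46197472,  0.11653844,  0.04333413,  0.17283045,
       -0.08812304]), 'effort': array([ 3.01495409e-01, -3.77240539e+01,  1.94654560e+01,  4.33861837e+00,
       -6.57211058e-02,  7.39621210e-04]), 'tcp_pos': array([0.61617746, 0.10980342, 0.2806881 ]), 'ee_rot': array([[-8.92411635e-01, -4.51222159e-01, -1.92814062e-04],
       [-4.51222152e-01,  8.92411656e-01, -8.13065182e-05],
       [ 2.08756819e-04,  1.44430930e-05, -9.99999978e-01]]), 'wrist_force': array([0.32244818, 0.41789803, 0.06467093]), 'moment': array([-0.0009875 ,  0.00469302,  0.04408845]), 'gripper_width': 1.0000891139972277}
```

View pics/w1.png

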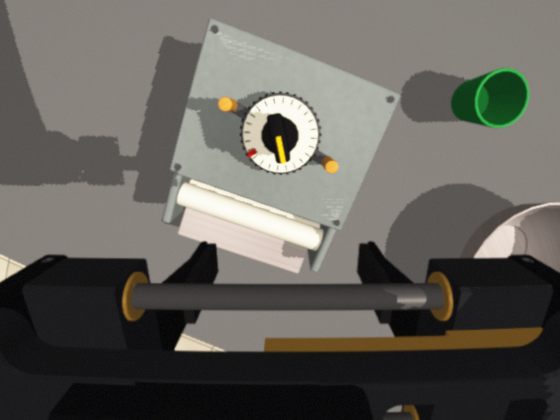

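```bash
cat > meas.py <<'E'
from h import *
import sys
def blobs(m,n,minA=6):
    k,l,s,ce=cv2.connectedComponentsWithStats(m.astype(np.uint8));
    i=sorted(range(1,k),key=lambda i:-s[i,4]);return [(ce[j],s[j,4]) for j in i if s[j,4]>=minA][:n]
def meas(c,box,name=None):
    x0,y0,x1,y1=box;im=c["img"][y0:y1,x0:x1];h=cv2.cvtColor(im,cv2.COLOR_BGR2HSV);H,S,V=[h[...,i].astype(int) for i in range(3)]
    red=((H<6)|(H>172))&(S>150)&(V>70)
    br=(H>=8)&(H<21)&(S>140)&(V>90)
    ye=(H>=21)&(H<35)&(S>140)&(V>90)
    wh=(S<60)&(V>195)
    o=np.array([x0,y0]);res={}
    for n,m in(("red",red),("brass",br),("yel",ye),("white",wh)):
        res[n]=[(np.round(b[0]+o,1).tolist(),int(b[1])) for b in blobs(m,3)]
    if name: cv2.imwrite(name,cv2.resize(im,None,fx=5,fy=5,interpolation=cv2.INTER_CUBIC)[:600,:800])
    cnt=np.argwhere(ye)
    return res,wh,ye,o
E
python3 - <<'E'
from meas import *
c=capture("wrist")
res,wh,ye,o=meas(c,(205,75,355,190),"pics/w1z.png")
for k in res:print(k,res[k])
e=cv2.fitEllipse(cv2.convexHull(np.argwhere(wh)[:,::-1].astype(np.int32)));print("dial ell",np.array(e[0])+o,e)
E
```

```text
red [([251.4, 152.4], 43)]
brass [([227.4, 105.0], 163), ([328.7, 164.1], 139)]
yel [([280.6, 149.1], 179), ([227.1, 103.0], 45), ([334.1, 167.0], 24)]
white [([297.1, 161.5], 5028), ([282.5, 131.9], 2876), ([268.5, 87.5], 2185)]
dial ell [263.99023438 134.6267662 ] ((58.990234375, 59.626766204833984), (127.3204345703125, 255.3549346923828), 93.67927551269531)
```

View pics/w1z.png

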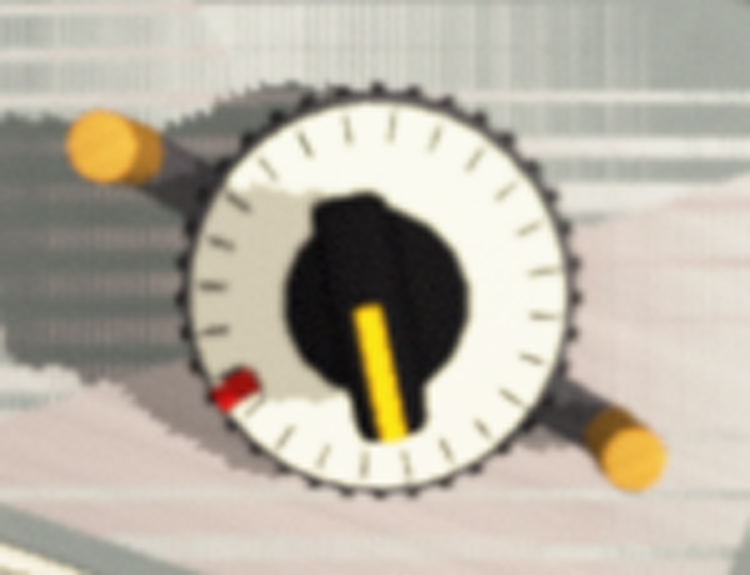

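```bash
python3 - <<'E'
from meas import *
c=capture("wrist")
o=np.array([205,75.])
z=lambda u,v:(o+np.array([u,v])/5-.4).tolist()
dial=np.array([z(190,300),z(567,297),z(375,100),z(379,490)])
P=plane(c,dial,.122);print(P,'ctr',P[:2].mean(0),P[2:].mean(0),np.linalg.norm(P[0]-P[1]),np.linalg.norm(P[2]-P[3]))
L=plane(c,[z(103,147),z(633,457)],.142);print('lug',L,L.mean(0),np.linalg.norm(L[0]-L[1]))
C=L.mean(0)[:2]
S=plane(c,[z(368,308),z(395,438)],.180);d=S[1]-S[0];print('stripe',S,'ang',np.degrees(np.arctan2(d[1],d[0])), 'end rel', S[:,:2]-C)
d=S[1,:2]-C;print('ang end',np.degrees(np.arctan2(d[1],d[0])),np.linalg.norm(d))
for zz in(.122,.129):
    M=plane(c,[z(235,390)],zz)[0,:2]-C;print('marker',M,np.linalg.norm(M),np.degrees(np.arctan2(M[1],M[0])))
d=L[0]-L[1];print('lug ang b->',np.degrees(np.arctan2(d[1],d[0])))
E
```

```text
[[0.58009414 0.03725868 0.122     ]
 [0.54311473 0.1092657  0.122     ]
 [0.52592731 0.05476719 0.122     ]
 [0.59881288 0.09188447 0.122     ]] ctr [0.56160443 0.07326219 0.122     ] [0.56237009 0.07332583 0.122     ] 0.08094743087656903 0.08179241608428459
lug [[0.55866278 0.01196045 0.142     ]
 [0.56537294 0.13461789 0.142     ]] [0.56201786 0.07328917 0.142     ] 0.12284084214660837
stripe [[0.56060648 0.07222746 0.18      ]
 [0.5789653  0.08672576 0.18      ]] ang 38.298809632381875 end rel [[-0.00141138 -0.00106171]
 [ 0.01694744  0.01343659]]
ang end 38.4087538320855 0.021627708825547265
marker [ 0.03116387 -0.01930644] 0.0366595867775588 -31.778784545250932
marker [ 0.03007323 -0.01890494] 0.03552176198175895 -32.15470662593516
lug ang b-> -93.13133214557716
```

Axis at about (0.562, 0.073), which the dial and lugs agree on. Dial 81 mm and lug spacing 123 mm match the given sizes. The pointer is at 38.4° and the marker at −32°, so about 70° clockwise. Next I'll go over the knob, align the jaws and descend.

```bash
python3 -m crank '[{"delta_rot":[0,0,0],"linear":[0.032,-0.004,0],"gripper":100},{"delta_rot":[0,0,0],"linear":[0.0327,-0.0042,0],"gripper":100},{"delta_rot":[0,0,-0.1],"linear":[0,0,0.02],"gripper":100},{"delta_rot":[0,0,-0.102],"linear":[0,0,0.03],"gripper":100},{"delta_rot":[0,0,0],"linear":[0,0,0.03],"gripper":100},{"delta_rot":[0,0,0],"linear":[0,0,0.03],"gripper":100},{"delta_rot":[0,0,0],"linear":[0,0,0.0215],"gripper":100},{"delta_rot":[0,0,0],"linear":[0,0,0],"gripper":100},{"delta_rot":[0,0,0],"linear":[0,0,0],"gripper":100}]'
python3 - <<'E'
from h import *
c=capture("wrist");cv2.imwrite("pics/w2.png",c["img"])
E
```

```text
time_s: 3.78
tcp_pos: [0.5633, 0.0738, 0.1504]
ee_rot: [[-0.783, -0.622, 0.002], [-0.622, 0.783, 0.0], [-0.002, -0.001, -1.0]]
wrist_force: [0.4, 0.1, 0.7]
gripper_width: 0.998
```

View pics/w2.png

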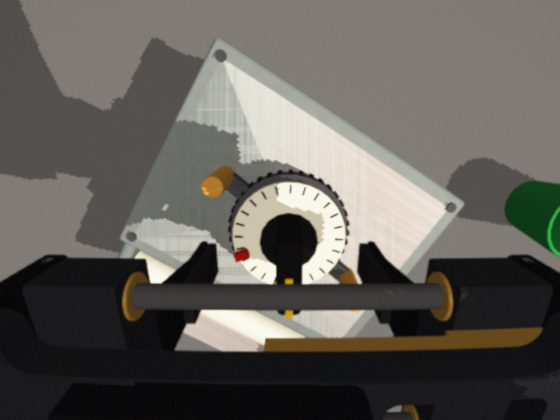

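The knob sits centred between the fingers (stripe at about (288,300)), so I'll close.

```bash
python3 -m crank '[{"delta_rot":[0,0,0],"linear":[0,0,0],"gripper":0},{"delta_rot":[0,0,0],"linear":[0,0,0],"gripper":0},{"delta_rot":[0,0,0],"linear":[0,0,0],"gripper":0},{"delta_rot":[0,0,0],"linear":[0,0,0],"gripper":0},{"delta_rot":[0,0,0],"linear":[0,0,0],"gripper":0},{"delta_rot":[0,0,0],"linear":[0,0,0],"gripper":0}]'
```

```text
time_s: 4.58
tcp_pos: [0.5626, 0.074, 0.149]
ee_rot: [[-0.783, -0.622, -0.0], [-0.622, 0.783, -0.0], [0.0, 0.0, -1.0]]
wrist_force: [0.9, 0.2, 0.2]
gripper_width: 0.406
```

```bash
python3 -m crank '[{"delta_rot":[0,0,0],"linear":[0,0,0],"gripper":0},{"delta_rot":[0,0,0],"linear":[0,0,0],"gripper":0},{"delta_rot":[0,0,0],"linear":[0,0,0],"gripper":0},{"delta_rot":[0,0,0],"linear":[0,0,0],"gripper":0},{"delta_rot":[0,0,0],"linear":[0,0,0],"gripper":0}]'
```

```text
time_s: 5.2
tcp_pos: [0.5625, 0.0741, 0.149]
ee_rot: [[-0.783, -0.622, -0.0], [-0.622, 0.783, 0.0], [0.0, 0.0, -1.0]]
wrist_force: [0.1, 0.8, 0.1]
gripper_width: 0.161
```

It is gripped at 14 mm, the bar's width. Now I'll turn 1.227 rad clockwise.

```bash
python3 -m crank '[{"delta_rot":[0,0,0.08],"linear":[0,0,0],"gripper":0},{"delta_rot":[0,0,0.15],"linear":[0,0,0],"gripper":0},{"delta_rot":[0,0,0.15],"linear":[0,0,0],"gripper":0},{"delta_rot":[0,0,0.15],"linear":[0,0,0],"gripper":0},{"delta_rot":[0,0,0.15],"linear":[0,0,0],"gripper":0},{"delta_rot":[0,0,0.15],"linear":[0,0,0],"gripper":0},{"delta_rot":[0,0,0.15],"linear":[0,0,0],"gripper":0},{"delta_rot":[0,0,0.15],"linear":[0,0,0],"gripper":0},{"delta_rot":[0,0,0.1],"linear":[0,0,0],"gripper":0},{"delta_rot":[0,0,0],"linear":[0,0,0],"gripper":0}]'
python3 - <<'E'
from h import *
c=capture("wrist");cv2.imwrite("pics/w3.png",c["img"]);s=r.sense();print(s['joints'],s['ee_rot'][:,1],s['wrist_force'],s['moment'])
c=capture("scene")
cv2.imwrite("pics/sc3.png",cv2.resize(c["img"][170:270,245:355],None,fx=6,fy=6,interpolation=cv2.INTER_CUBIC))
E
```

```text
time_s: 6.45
tcp_pos: [0.5625, 0.0733, 0.149]
ee_rot: [[-0.848, 0.53, -0.0], [0.53, 0.848, -0.001], [-0.0, -0.001, -1.0]]
wrist_force: [-0.0, -2.9, -0.1]
gripper_width: 0.164
[ 2.38109095e+01  2.01409536e+01 -1.38112287e+01  5.54675213e-02
 -5.60864746e+01 -1.45797484e+02] [ 0.52926195  0.84845788 -0.00100959] [ 1.00136764 -3.8314971  -0.32859916] [-0.99911008 -0.17243639 -0.04937107]
```

View pics/w3.png

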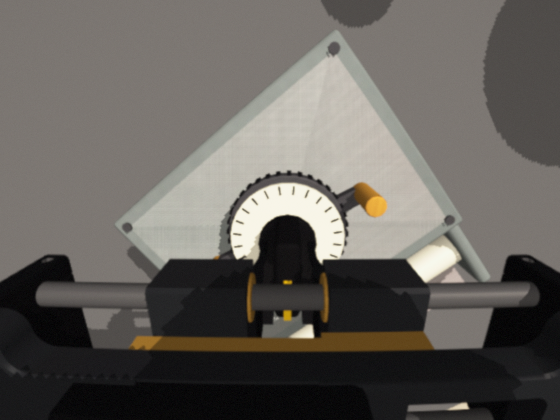

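View pics/sc3.png

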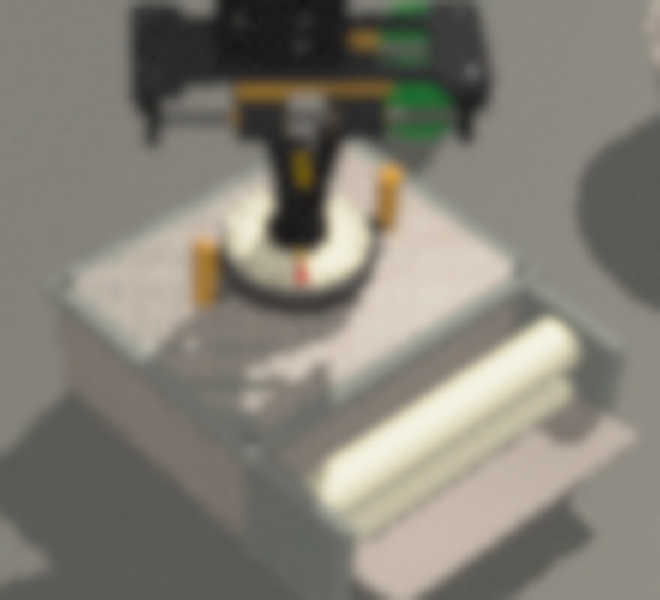

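The pointer looks to be on the clip. I'll release, rise and back off for a check.

```bash
python3 -m crank '[{"delta_rot":[0,0,0],"linear":[0,0,0],"gripper":40},{"delta_rot":[0,0,0],"linear":[0,0,0],"gripper":40},{"delta_rot":[0,0,0],"linear":[0,0,0],"gripper":40},{"delta_rot":[0,0,0],"linear":[0,0,-0.04],"gripper":40},{"delta_rot":[0,0,0],"linear":[-0.03,0,-0.05],"gripper":40},{"delta_rot":[0,0,0],"linear":[-0.04,0,-0.04],"gripper":0},{"delta_rot":[0,0,0],"linear":[0,0,0],"gripper":0},{"delta_rot":[0,0,0],"linear":[0,0,0],"gripper":0}]'
python3 - <<'E'
from meas import *
c=capture("wrist");cv2.imwrite("pics/w4.png",c["img"]);print(r.sense()['tcp_pos'])
res,wh,ye,o=meas(c,(205,75,355,190),"pics/w4z.png")
for k in res:print(k,res[k])
E
```

```text
time_s: 7.55
tcp_pos: [0.6211, 0.037, 0.2778]
ee_rot: [[-0.848, 0.531, -0.002], [0.531, 0.848, 0.0], [0.002, -0.001, -1.0]]
wrist_force: [-0.6, -0.4, -0.5]
gripper_width: 0.149
[0.62072198 0.03714459 0.27743044]
red [([286.4, 165.1], 39)]
brass [([236.2, 159.5], 186), ([341.1, 100.4], 158)]
yel [([286.7, 143.6], 179), ([345.2, 95.2], 9)]
white [([288.1, 125.4], 2880), ([320.4, 84.7], 1431), ([218.0, 153.6], 671)]
```

View pics/w4z.png

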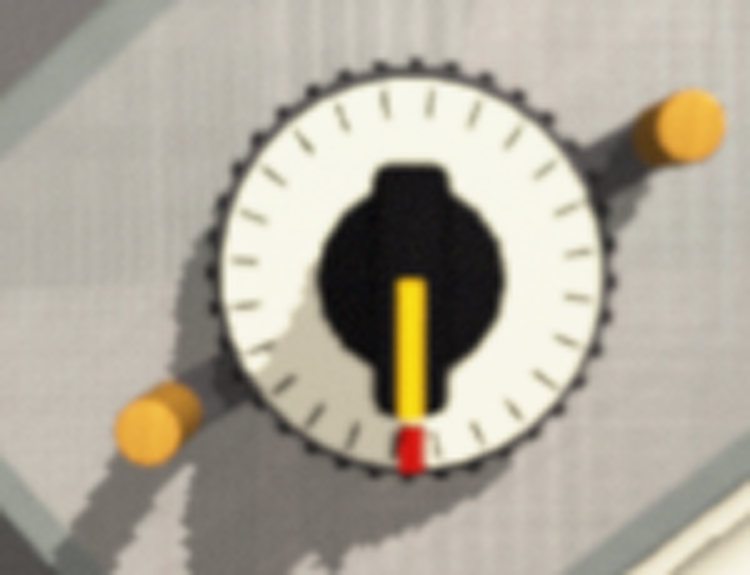

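The stripe at (287,144) and the clip at (286,165) line up radially. I'll check the angles numerically and plan the lug approach.

```bash
python3 - <<'E'
from meas import *
c=capture("wrist");s=r.sense()
o=np.array([205,75.]);z=lambda u,v:(o+np.array([u,v])/5-.4).tolist()
L=plane(c,[z(148,432),z(690,126)],.142);C=L.mean(0)[:2];print('lug b,a',L,C,np.linalg.norm(L[0]-L[1]))
S=plane(c,[z(411,280),z(411,418)],.18);d=S[1]-S[0];print('stripe',np.degrees(np.arctan2(d[1],d[0])))
M=plane(c,[z(411,450)],.129)[0,:2]-C;print('marker',np.degrees(np.arctan2(M[1],M[0])),np.linalg.norm(M))
C=np.array([.5622,.0733])
d=L[0,:2]-C;th=np.arctan2(d[1],d[0]);print('th_b',np.degrees(th))
u=np.array([np.cos(th),np.sin(th)]);t=np.array([np.sin(th),-np.cos(th)])
T=C+.062*u-.034*t;print('target',T)
R=s['ee_rot'];print('delta tool',R.T@np.r_[T-s['tcp_pos'][:2],0], s['tcp_pos'],'y now',np.degrees(np.arctan2(R[1,1],R[0,1])),'y want',np.degrees(np.arctan2(t[1],t[0]))%360)
E
```

```text
lug b,a [[0.55794501 0.01221157 0.142     ]
 [0.56489919 0.13495712 0.142     ]] [0.5614221  0.07358434] 0.12294238580429385
stripe -32.08409254298671
marker -32.31057949081515 0.03535272428329079
th_b -93.9843886724117
target [0.59180977 0.00908737]
delta tool [ 0.00958106 -0.03911653  0.00010869] [0.62066543 0.03718119 0.27741468] y now 57.99675199554716 y want 176.01561132758832
```

```bash
python3 -m crank '[{"delta_rot":[0,0,0],"linear":[0.0095,-0.039,0],"gripper":0},{"delta_rot":[0,0,-0.17],"linear":[0,0,0],"gripper":0},{"delta_rot":[0,0,-0.17],"linear":[0,0,0],"gripper":0},{"delta_rot":[0,0,-0.17],"linear":[0,0,0],"gripper":0},{"delta_rot":[0,0,-0.17],"linear":[0,0,0],"gripper":0},{"delta_rot":[0,0,-0.17],"linear":[0,0,0],"gripper":0},{"delta_rot":[0,0,-0.17],"linear":[0,0,0],"gripper":0},{"delta_rot":[0,0,-0.17],"linear":[0,0,0],"gripper":0},{"delta_rot":[0,0,-0.17],"linear":[0,0,0],"gripper":0},{"delta_rot":[0,0,-0.17],"linear":[0,0,0],"gripper":0}]'
python3 -m crank '[{"delta_rot":[0,0,-0.17],"linear":[0,0,0],"gripper":0},{"delta_rot":[0,0,-0.17],"linear":[0,0,0],"gripper":0},{"delta_rot":[0,0,-0.17],"linear":[0,0,0],"gripper":0},{"delta_rot":[0,0,-0.03],"linear":[0,0,0],"gripper":0},{"delta_rot":[0,0,0],"linear":[0,0,0],"gripper":0},{"delta_rot":[0,0,0],"linear":[0,0,0],"gripper":0}]'
cat > st.py <<'E'
from h import *
def st(n=4):
    F=[];
    for i in range(n):
        capture("wrist");s=r.sense();F.append(s['ee_rot'].T@s['wrist_force'])
    R=s['ee_rot'];C=np.array([.5622,.0733]);p=s['tcp_pos'][:2]-C
    print('t',s['time_s'],'Ftool',np.round(np.mean(F,0),2),'sd',np.round(np.std(F,0),2),'rel axis in tool',np.round((R[:2,:2].T@p)*1000,1),'z',round(s['tcp_pos'][2],4),'ang',round(np.degrees(np.arctan2(R[1,1],R[0,1]))%360,2),'w',round(s['gripper_width'],3),'M',np.round(s['ee_rot'].T@s['moment'],2))
E
python3 -c "
from st import *
st();print(r.sense()['joints'])"
```

```text
time_s: 8.9
tcp_pos: [0.5921, 0.0093, 0.2779]
ee_rot: [[-0.559, -0.829, -0.002], [-0.829, 0.559, -0.0], [0.002, 0.002, -1.0]]
wrist_force: [0.0, -0.0, -0.1]
gripper_width: 0.004
time_s: 9.65
tcp_pos: [0.593, 0.0089, 0.2789]
ee_rot: [[-0.061, -0.998, -0.0], [-0.998, 0.061, -0.0], [0.0, 0.0, -1.0]]
wrist_force: [-0.3, -0.5, -0.5]
gripper_width: 0.004
t 9.85 Ftool [ 0.37  0.03 -0.05] sd [0.44 0.42 0.84] rel axis in tool [ 62.5 -34.8] z 0.279 ang 176.53 w 0.006 M [-0.09  0.02 -0.02]
[ 1.64778710e+01  1.70414540e+01  1.18928817e+00 -1.97620412e-03
 -7.41526301e+01 -1.99480016e+01]
```

```bash
python3 -m crank '[{"delta_rot":[0,0,0],"linear":[0,0,0.03],"gripper":0},{"delta_rot":[0,0,0],"linear":[0,0,0.04],"gripper":0},{"delta_rot":[0,0,0],"linear":[0,0,0.04],"gripper":0},{"delta_rot":[0,0,0],"linear":[0,0,0.03],"gripper":0},{"delta_rot":[0,0,0],"linear":[0,0,0.017],"gripper":0},{"delta_rot":[0,0,0],"linear":[0,0,0],"gripper":0},{"delta_rot":[0,0,0],"linear":[0,0,0],"gripper":0}]'
python3 -c "
from st import *
st();c=capture('wrist');cv2.imwrite('pics/w5.png',c['img']);c=capture('scene')
cv2.imwrite('pics/sc5.png',cv2.resize(c['img'][170:270,245:355],None,fx=6,fy=6,interpolation=cv2.INTER_CUBIC))"
```

```text
time_s: 10.72
tcp_pos: [0.594, 0.0089, 0.1231]
ee_rot: [[-0.06, -0.998, 0.002], [-0.998, 0.06, 0.0], [-0.0, -0.002, -1.0]]
wrist_force: [0.0, -0.2, 0.7]
gripper_width: 0.005
t 10.925 Ftool [ 0.13 -0.06 -0.08] sd [0.26 0.32 0.37] rel axis in tool [ 62.3 -35.3] z 0.1231 ang 176.56 w 0.007 M [-0.08  0.02  0.05]
```

View pics/w5.png

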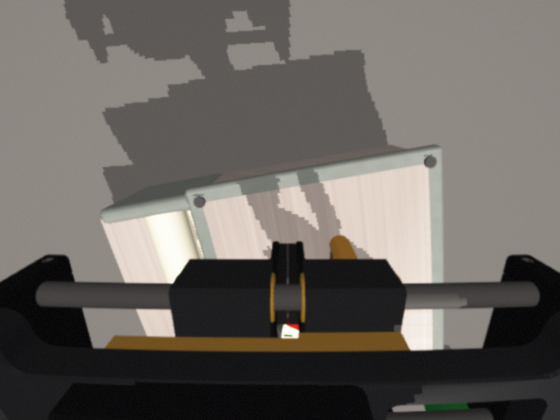

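View pics/sc5.png

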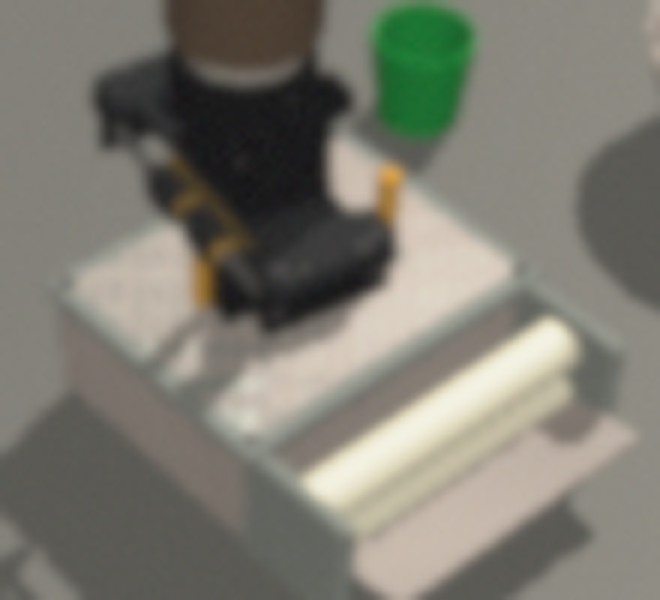

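Shut fingers stand about 12 mm beside lug b, clear of the knob. I'll approach along +tool y.

```bash
python3 -m crank '[{"delta_rot":[0,0,0],"linear":[0,0.005,0],"gripper":0},{"delta_rot":[0,0,0],"linear":[0,0.004,0],"gripper":0},{"delta_rot":[0,0,0],"linear":[0,0.002,0],"gripper":0},{"delta_rot":[0,0,0],"linear":[0,0.002,0],"gripper":0},{"delta_rot":[0,0,0],"linear":[0,0,0],"gripper":0}]'
python3 -c "
from st import *
st(3)"
```

```text
time_s: 11.65
tcp_pos: [0.5801, 0.0097, 0.1221]
ee_rot: [[-0.06, -0.998, 0.0], [-0.998, 0.06, -0.0], [0.0, -0.0, -1.0]]
wrist_force: [0.9, 0.2, 0.0]
gripper_width: 0.004
t 11.8 Ftool [-0.21  0.15 -0.36] sd [0.26 0.32 0.76] rel axis in tool [ 62.5 -21.9] z 0.122 ang 176.57 w 0.005 M [-0.12 -0.05 -0.04]
```

```bash
python3 -m crank '[{"delta_rot":[0,0,0],"linear":[0,0.002,0],"gripper":0},{"delta_rot":[0,0,0],"linear":[0,0.002,0],"gripper":0},{"delta_rot":[0,0,0],"linear":[0,0,0],"gripper":0}]'
python3 -c "
from st import *
st(3)"
```

```text
time_s: 12.18
tcp_pos: [0.576, 0.0098, 0.1221]
ee_rot: [[-0.06, -0.998, -0.0], [-0.998, 0.06, -0.0], [0.0, 0.0, -1.0]]
wrist_force: [-0.1, -0.2, -0.1]
gripper_width: 0.009
t 12.325 Ftool [-0.31 -0.7  -0.15] sd [0.4  0.34 0.27] rel axis in tool [ 62.5 -17.8] z 0.1221 ang 176.56 w 0.005 M [-0.16  0.06 -0.01]
```

```bash
python3 -m crank '[{"delta_rot":[0,0,0.06],"linear":[0.0009,0.0038,0],"gripper":0},{"delta_rot":[0,0,0.06],"linear":[0.0009,0.0038,0],"gripper":0},{"delta_rot":[0,0,0.06],"linear":[0.0009,0.0038,0],"gripper":0},{"delta_rot":[0,0,0.06],"linear":[0.0009,0.0038,0],"gripper":0}]'
python3 -c "
from st import *
st(3)"
```

```text
time_s: 12.82
tcp_pos: [0.5638, 0.0082, 0.1224]
ee_rot: [[-0.297, -0.955, 0.007], [-0.955, 0.297, -0.0], [-0.002, -0.007, -1.0]]
wrist_force: [7.1, -4.5, -5.0]
gripper_width: 0.006
t 12.975 Ftool [ 1.13 -6.27  4.18] sd [0.7  0.13 0.34] rel axis in tool [ 61.9 -20.1] z 0.1223 ang 162.83 w 0.006 M [1.82 0.36 0.01]
```

Contact is made: Fy is about −6.3 N, consistent with the loose ring. I'll keep sweeping in small arcs and watch the force.

```bash
python3 -m crank '[{"delta_rot":[0,0,0.06],"linear":[0.0009,0.0038,0],"gripper":0},{"delta_rot":[0,0,0.06],"linear":[0.0009,0.0038,0],"gripper":0},{"delta_rot":[0,0,0.06],"linear":[0.0009,0.0038,0],"gripper":0}]'
python3 -c "
from st import *
st(2)"
python3 -m crank '[{"delta_rot":[0,0,0.06],"linear":[0.0009,0.0038,0],"gripper":0},{"delta_rot":[0,0,0.06],"linear":[0.0009,0.0038,0],"gripper":0}]'
python3 -c "
from st import *
st(2)"
```

```text
time_s: 13.35
tcp_pos: [0.5515, 0.0091, 0.1224]
ee_rot: [[-0.463, -0.886, 0.005], [-0.886, 0.463, -0.001], [-0.001, -0.005, -1.0]]
wrist_force: [5.8, -6.2, -3.8]
gripper_width: 0.007
t 13.45 Ftool [ 2.31 -6.67  4.24] sd [0.39 0.4  0.87] rel axis in tool [ 62.  -19.6] z 0.1223 ang 152.48 w 0.005 M [ 1.92  0.54 -0.06]
time_s: 13.7
tcp_pos: [0.5435, 0.0109, 0.1223]
ee_rot: [[-0.566, -0.824, 0.004], [-0.824, 0.566, -0.002], [-0.001, -0.004, -1.0]]
wrist_force: [4.7, -5.7, -3.8]
gripper_width: 0.004
t 13.8 Ftool [ 1.62 -6.48  2.97] sd [0.14 0.09 0.08] rel axis in tool [ 62.1 -19.3] z 0.1223 ang 145.6 w 0.007 M [ 1.86  0.56 -0.  ]
```

```bash
python3 -m crank '[{"delta_rot":[0,0,0.06],"linear":[0.0009,0.0038,0],"gripper":0},{"delta_rot":[0,0,0.06],"linear":[0.0009,0.0038,0],"gripper":0}]'
python3 -c "
from st import *
st(2)"
```

```text
time_s: 14.05
tcp_pos: [0.5358, 0.0137, 0.1223]
ee_rot: [[-0.661, -0.751, 0.003], [-0.751, 0.661, -0.002], [-0.0, -0.003, -1.0]]
wrist_force: [5.3, -7.0, -1.6]
gripper_width: 0.002
t 14.15 Ftool [ 1.64 -7.22  2.19] sd [0.06 0.13 0.25] rel axis in tool [ 62.2 -19. ] z 0.1223 ang 138.72 w 0.006 M [1.9  0.54 0.03]
```

```bash
python3 -m crank '[{"delta_rot":[0,0,0.06],"linear":[0.0009,0.0038,0],"gripper":0}]'
python3 -c "
from st import *
st(2)"
```

```text
time_s: 14.28
tcp_pos: [0.5322, 0.0155, 0.1223]
ee_rot: [[-0.704, -0.71, 0.002], [-0.71, 0.704, -0.002], [0.0, -0.003, -1.0]]
wrist_force: [4.6, -7.9, -2.5]
gripper_width: 0.006
t 14.375 Ftool [ 1.48 -6.4   2.35] sd [0.16 0.36 0.18] rel axis in tool [ 62.3 -18.9] z 0.1222 ang 135.28 w 0.004 M [ 1.94  0.48 -0.01]
```

```bash
python3 -m crank '[{"delta_rot":[0,0,0.06],"linear":[0.0009,0.0038,0],"gripper":0},{"delta_rot":[0,0,0.06],"linear":[0.0009,0.0038,0],"gripper":0}]'
python3 -c "
from st import *
st(2)"
```

```text
time_s: 14.62
tcp_pos: [0.5252, 0.0197, 0.1223]
ee_rot: [[-0.784, -0.62, 0.001], [-0.62, 0.784, -0.003], [0.001, -0.003, -1.0]]
wrist_force: [3.4, -7.6, -1.6]
gripper_width: 0.008
t 14.725 Ftool [ 1.34 -6.39  1.84] sd [0.07 0.16 0.08] rel axis in tool [ 62.4 -18.6] z 0.1222 ang 128.41 w 0.003 M [ 1.82  0.46 -0.02]
```

```bash
python3 -m crank '[{"delta_rot":[0,0,0.06],"linear":[0.0009,0.0038,0],"gripper":0}]'
python3 -c "
from st import *
st(2)"
```

```text
time_s: 14.85
tcp_pos: [0.522, 0.022, 0.1222]
ee_rot: [[-0.82, -0.572, 0.001], [-0.572, 0.82, -0.003], [0.001, -0.003, -1.0]]
wrist_force: [3.6, -7.5, -0.2]
gripper_width: 0.006
t 14.95 Ftool [ 0.98 -6.44  1.2 ] sd [0.18 0.51 0.05] rel axis in tool [ 62.4 -18.6] z 0.1222 ang 124.96 w 0.004 M [ 1.89  0.46 -0.04]
```

```bash
python3 -m crank '[{"delta_rot":[0,0,0.06],"linear":[0.0009,0.0038,0],"gripper":0},{"delta_rot":[0,0,0.06],"linear":[0.0009,0.0038,0],"gripper":0}]'
python3 -c "
from st import *
st(2)"
```

```text
time_s: 15.2
tcp_pos: [0.5159, 0.0273, 0.1222]
ee_rot: [[-0.883, -0.47, 0.0], [-0.47, 0.883, -0.003], [0.001, -0.003, -1.0]]
wrist_force: [2.2, -7.5, -1.1]
gripper_width: 0.002
t 15.3 Ftool [ 1.14 -6.72  0.63] sd [0.48 0.19 0.07] rel axis in tool [ 62.5 -18.4] z 0.1222 ang 118.09 w 0.002 M [ 1.77  0.4  -0.05]
```

```bash
python3 -m crank '[{"delta_rot":[0,0,0.06],"linear":[0.0009,0.0038,0],"gripper":0}]'
python3 -c "
from st import *
st(2)"
```

```text
time_s: 15.42
tcp_pos: [0.5132, 0.0301, 0.1222]
ee_rot: [[-0.909, -0.416, -0.0], [-0.416, 0.909, -0.003], [0.002, -0.003, -1.0]]
wrist_force: [1.4, -7.8, -1.1]
gripper_width: 0.004
t 15.525 Ftool [ 1.31 -6.73  0.76] sd [0.67 0.8  0.08] rel axis in tool [ 62.6 -18.4] z 0.1222 ang 114.65 w 0.001 M [1.89 0.35 0.04]
```

```bash
python3 -m crank '[{"delta_rot":[0,0,0.06],"linear":[0.0009,0.0038,0],"gripper":0},{"delta_rot":[0,0,0.04],"linear":[0.0006,0.0025,0],"gripper":0}]'
python3 -c "
from st import *
st(2)"
```

```text
time_s: 15.78
tcp_pos: [0.5091, 0.0352, 0.1222]
ee_rot: [[-0.946, -0.324, -0.001], [-0.324, 0.946, -0.003], [0.002, -0.003, -1.0]]
wrist_force: [1.7, -8.2, -1.3]
gripper_width: 0.007
t 15.875 Ftool [ 0.81 -7.88  0.55] sd [0.31 0.03 0.5 ] rel axis in tool [ 62.6 -18.6] z 0.1222 ang 108.94 w 0.003 M [2.17 0.23 0.01]
```

```bash
python3 -m crank '[{"delta_rot":[0,0,0.06],"linear":[0.0009,0.0038,0],"gripper":0}]'
python3 -c "
from st import *
st(2)"
```

```text
time_s: 16.0
tcp_pos: [0.5071, 0.0381, 0.1222]
ee_rot: [[-0.964, -0.266, -0.001], [-0.266, 0.964, -0.004], [0.002, -0.004, -1.0]]
wrist_force: [3.5, -10.4, -1.3]
gripper_width: 0.002
t 16.1 Ftool [-0.48 -9.17  0.65] sd [0.15 0.78 0.17] rel axis in tool [ 62.6 -18.9] z 0.1222 ang 105.49 w 0.007 M [ 2.65  0.04 -0.03]
```

The washer is met: Fy went 6.5 → 7.9 → 9.2 and Mx is climbing too. I'll take smaller steps to about 14 N.

```bash
python3 -m crank '[{"delta_rot":[0,0,0.05],"linear":[0.0007,0.0032,0],"gripper":0}]'
python3 -c "
from st import *
st(4)"
```

```text
time_s: 16.23
tcp_pos: [0.5055, 0.0406, 0.1222]
ee_rot: [[-0.976, -0.218, -0.001], [-0.218, 0.976, -0.005], [0.002, -0.004, -1.0]]
wrist_force: [3.4, -12.0, -0.3]
gripper_width: 0.005
t 16.425 Ftool [ -0.64 -10.74   0.59] sd [0.41 0.61 0.34] rel axis in tool [ 62.5 -19.3] z 0.1222 ang 102.66 w 0.006 M [ 3.09 -0.09 -0.02]
```

```bash
python3 -m crank '[{"delta_rot":[0,0,0.03],"linear":[0.0004,0.0019,0],"gripper":0}]'
python3 -c "
from st import *
st(4)"
```

```text
time_s: 16.55
tcp_pos: [0.5047, 0.042, 0.1222]
ee_rot: [[-0.982, -0.189, -0.001], [-0.189, 0.982, -0.005], [0.002, -0.005, -1.0]]
wrist_force: [2.0, -13.0, -0.6]
gripper_width: 0.003
t 16.75 Ftool [ -0.81 -12.23   0.29] sd [0.24 0.43 0.6 ] rel axis in tool [ 62.5 -19.7] z 0.1222 ang 100.94 w 0.008 M [ 3.58 -0.25  0.02]
```

```bash
python3 -m crank '[{"delta_rot":[0,0,0.025],"linear":[0.0003,0.0016,0],"gripper":0}]'
python3 -c "
from st import *
st(6)"
```

```text
time_s: 16.88
tcp_pos: [0.5039, 0.0432, 0.1222]
ee_rot: [[-0.986, -0.165, -0.002], [-0.165, 0.986, -0.006], [0.003, -0.005, -1.0]]
wrist_force: [3.2, -15.1, -0.2]
gripper_width: 0.002
t 17.175 Ftool [ -1.04 -13.17   0.58] sd [0.24 0.2  0.44] rel axis in tool [ 62.4 -19.9] z 0.1222 ang 99.51 w 0.001 M [ 3.9 -0.3  0. ]
```

Fy is about 13.2–13.5 N at the lug, inside the 13–15 N window, and it was held over 0.3 s. I'll back off and rise.

```bash
python3 -m crank '[{"delta_rot":[0,0,0],"linear":[0,-0.003,0],"gripper":0},{"delta_rot":[0,0,0],"linear":[0,-0.006,0],"gripper":0},{"delta_rot":[0,0,0],"linear":[0,-0.012,0],"gripper":0},{"delta_rot":[0,0,0],"linear":[0,-0.01,-0.01],"gripper":0},{"delta_rot":[0,0,0],"linear":[0,0,-0.05],"gripper":0},{"delta_rot":[0,0,0],"linear":[-0.04,0,-0.04],"gripper":0},{"delta_rot":[0,0,0],"linear":[-0.055,0.01,-0.03],"gripper":0},{"delta_rot":[0,0,0],"linear":[-0.05,0.01,-0.02],"gripper":0},{"delta_rot":[0,0,0],"linear":[0,0,0],"gripper":0},{"delta_rot":[0,0,0],"linear":[0,0,0],"gripper":0}]'
python3 - <<'E'
from st import *
st(2)
c=capture("wrist");cv2.imwrite("pics/w6.png",c["img"]);c=capture("top");cv2.imwrite("pics/t6.png",c["img"])
E
```

```text
time_s: 18.42
tcp_pos: [0.6475, 0.059, 0.2711]
ee_rot: [[-0.986, -0.165, -0.002], [-0.165, 0.986, -0.0], [0.002, 0.0, -1.0]]
wrist_force: [-0.2, -0.0, -1.0]
gripper_width: 0.009
t 18.525 Ftool [0.72 0.43 0.37] sd [0.29 0.14 0.38] rel axis in tool [-81.3 -28.3] z 0.2715 ang 99.48 w 0.004 M [-0.   -0.04 -0.03]
```

View pics/w6.png

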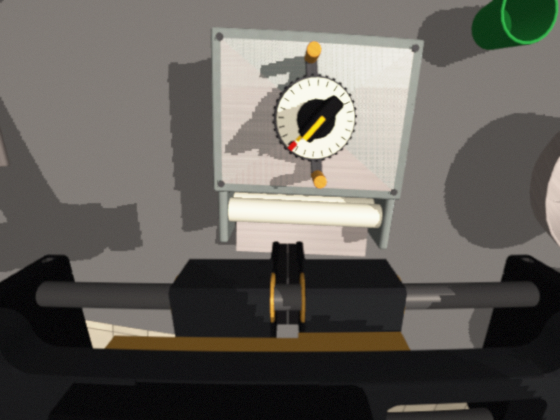

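View pics/t6.png

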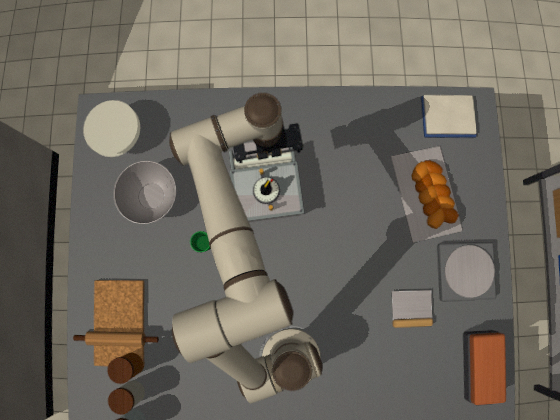

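```bash
python3 - <<'E'
from meas import *
c=capture("wrist")
res,wh,ye,o=meas(c,(260,35,370,195))
for k in res:print(k,res[k])
x0,y0=270,35
cv2.imwrite("pics/w6z.png",cv2.resize(c["img"][35:195,255:375],None,fx=3.7,fy=3.7,interpolation=cv2.INTER_CUBIC))
C=np.array([.5622,.0733])
m=np.argwhere(ye)[:,::-1]+o
k,l,s,ce=cv2.connectedComponentsWithStats(ye.astype(np.uint8));j=1+np.argmax(s[1:,4]);m=np.argwhere(l==j)[:,::-1]+o
P=plane(c,m,.18)[:,:2];v=np.linalg.svd(P-P.mean(0))[2][0];v*=np.sign(v[0]);print('stripe',np.degrees(np.arctan2(v[1],v[0])),'ctr ang',np.degrees(np.arctan2(*(P.mean(0)-C)[::-1])))
M=plane(c,[res['red'][0][0]],.129)[0,:2]-C;print('mark',np.degrees(np.arctan2(M[1],M[0])))
L=plane(c,[q[0] for q in res['brass'][:2]],.138)[:,:2];d=L[0]-L[1];print('lugs',L-C,np.linalg.norm(d),np.degrees(np.arctan2(d[1],d[0])))
E
```

```text
red [([291.5, 145.2], 51)]
brass [([318.2, 178.6], 177), ([311.2, 53.2], 145)]
yel [([312.4, 128.2], 225), ([314.7, 47.7], 81)]
white [([336.4, 114.4], 7810), ([279.8, 49.8], 888), ([273.1, 167.9], 645)]
stripe -37.070356429808896 ctr ang -32.78053409024603
mark -32.72103972828812
lugs [[ 0.05830338  0.01325794]
 [-0.05657828 -0.01580966]] 0.11850198763230382 14.199094329351697
```

View pics/w6z.png

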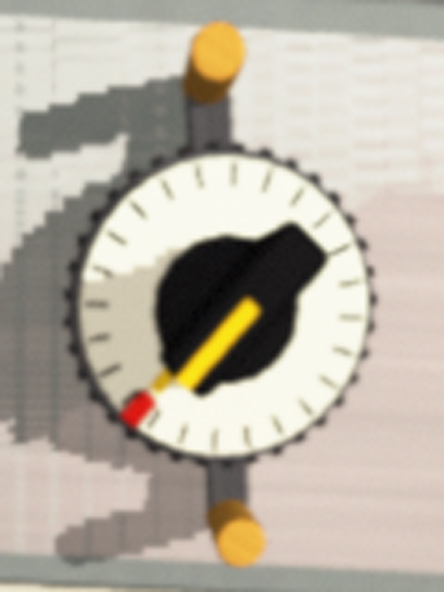

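```bash
python3 - <<'E'
from meas import *
c=capture("wrist");C=np.array([.5622,.0733])
z=lambda u,v:[255+u/3.7-.4,35+v/3.7-.4]
L=plane(c,[z(240,541),z(219,50)],.142)[:,:2];d=L[0]-L[1];print(L-C,np.linalg.norm(d),np.degrees(np.arctan2(d[1],d[0])))
S=plane(c,[z(253,304),z(186,382)],.18)[:,:2];d=S[1]-S[0];print(np.degrees(np.arctan2(d[1],d[0])))
T=plane(c,[z(155,388)],.126)[0,:2]-C;print('tip',T,np.linalg.norm(T),np.degrees(np.arctan2(T[1],T[0])))
print(r.sense()['time_s'])
E
```

```text
[[ 0.05982409  0.01454544]
 [-0.06017262 -0.01433154]] 0.12342240800315522 13.530839726604267
-31.18802215147442
tip [ 0.02401499 -0.01508005] 0.028357148054586414 -32.126486702488386
18.725
```

The pointer tip is at radius 28.4 mm and −32.1°, against −32.3° for the marker. The ring is let go and the gripper is well clear, so I'm handing in.

```bash
python3 -c "
from station import workorder
print(workorder.finish_job())"
```

```text
the job is handed in; nothing more can be done
None
```

The pointer is set at the red marker, the lock ring is tightened on its washer, and the job is handed in at about 18.7 s of the 69 s allowed. No verdict was reported.

- **Knob:** I gripped it by its bar and turned it about 70° clockwise. In the last picture the pointer tip was at 28.4 mm from the axis and −32.1°, and the marker was at −32.3 to −32.7°. That is under 0.5 mm of error against the 4 mm allowed. A colour-blob fit of the stripe gave −37°, but that blob also included the lower pointer. Picking points on the stripe by hand gave −31.2°.
- **Lock ring:** I pushed lug b clockwise with shut fingers. It turned loose at about 6.5 N, and the force climbed once it met the washer. I stopped at about 13.2 N by the force reading, or 13.5 N by the moment (best stop is 13 to 15 N), held it over 0.3 s, then backed off and rose clear.
- **Check that disagreed:** after letting go, the lugs measured 13.5°, while the pusher's pose suggested 9.5 to 12°. Part of this is probably uncertainty about where the fingers touched the lug. A spring-back of up to about 2° is possible and should still leave about 9 N on the washer, above the 5 N needed. I did not push again to confirm this.
- **Bystanders:** the bowl, loaf, tray and cup look unmoved in the last top view.

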